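Complete the block tray and hold it out over the cold plate's edge

ROBOT

A 6-joint arm with a two-finger parallel gripper is mounted at the origin on the work surface. World frame = base frame: x ahead of the robot, y to its left, z up, the work surface at z = 0. Lengths are in m, angles in rad, forces in N, time in s.
With the tool pointing down it reaches from about 0.325 to 0.775 m from the base axis. Payload 5.5 kg.
Tool frame: the origin (TCP) lies between the finger pads; the fingertips stand 8 mm ahead of it and the grasp point (between the pads) lies 11 mm behind it (tcp_to_tips is the distance from the TCP to the fingertips, in m); z points along the fingers, y is the direction in which the jaws open and shut (so a half turn about z gives the same grasp; the last joint's range is limited). The gripper opens to 88 mm and grips with 3 to 60 N. Pads are 20 mm wide; open, the fingers measure 115 mm over their backs; the gripper's body (75 mm by 178 mm) begins 61 mm behind the grasp point.
Start: joints at [1.197, 0.091, 1.231, -0, 1.82, -0.057], TCP at [0.187, 0.57, 0.231] pointing down, gripper open.
Joint ranges: [-2.87, 2.87], [-0.86, 2.18], [0.17, 2.46], [-1.51, 4.65], [0.06, 2.69], [-2.65, 2.65]. Speed limits (rad/s): [2.57, 2.57, 3.01, 3.14, 3.14, 3.14].

INTERFACE

Orientations are given as a unit quaternion [w, x, y, z].
In Python, from bench import * gives the robot as it stands. Calls block until the motion is done:
- move_to(position, orientation): joint-space move of the TCP to a pose.
- move_l(position, speed=0.15, orientation=None): straight line of the TCP; orientation=None keeps the orientation; speed is the mean speed in m/s.
- movej(angles): joint-space move.
- gripper_open() and close(): open the fingers fully, or close them until they stop; the grip force is fixed at half the most.
- hold(seconds).
- inverse_kinematics(position, orientation): joint angles nearest the present ones, or None.
- state(): the state.
- get_image(name): name is "side" or "top"; returns a dict with "frame" (400x640x3 uint8, blue, green, red), "depth" (400x640 float32, m along the optical axis (not along the pixel's ray), 0 where there is no reading), "camera_matrix" (3x3 intrinsics, pixels), "k1" (the pictures are not rectified: a ray, as slopes to the right and down, at radius r is drawn at 1 + k1 r^2 times it, then the intrinsics apply), "view" (4x4, takes a point from world to camera coordinates). Camera axes: x right, y up, looking along -z (the intrinsics and any distortion apply to the point x, -y, -z); pixel columns grow to the right and rows downward; lengths in m; the calibration is good to about 2 mm. A picture is of the moment at which its call begins.
A pose or a line that the arm cannot do raises IKError and nothing moves.
- job_done(): hands the job in, once; it reports no verdict.
The state is a dict: "time": time; "joint_pos": joint angles; "dq": joint speeds; "joint_torque": joint torques, N m; "ee_pos": TCP position; "ee_rot": TCP orientation; "ft_force": force on the tool from outside, world axes, zero at the start; "moment": the same for the moment, N m; "finger_gap": finger opening in m.
Only numpy, scipy, OpenCV 4.12 (cv2) and the standard library are available. Lean on these libraries where they do the work, as an engineer would, in place of code of your own. Each camera call takes 0.05 s, during which the arm holds its last target. There are 200 camera calls.

TASK

Pick up the one tissue block that lies on the bench and lay it flat on the block tray, on free tray surface between the engraved line and the tray's outer end, beside the two blocks already there. Then, with the tray resting on the cold plate all the while, slide it straight out over the plate's far edge by its handle until the engraved line stands over that edge, square to the plate, all three blocks still aboard. Pushed out this far the tray would tip by itself, so the program finishes while still holding it there level by the handle, for a colleague opposite to take the free end; leave everything else on the bench where it is.

Things in the scene. Friction and masses are not known exactly. Their poses are not given: they have to be found in the camera images.
- coldplate: paraffin-block cold plate, fixed on the bench, off-white housing with a flat bare steel top without rim, 250 (x) x 260 (y) x 70 high. Origin at the centre of its underside on the bench, z up, +x is the way out, towards its far edge (away from the robot, the side with the control panel).
- edge (a point): middle of the cold plate's far top edge (125 mm along the cold plate's +x from its centre, 70 mm above the bench); axes as the cold plate's: x outward across the edge, y along the edge.
- tray: block tray, a flat aluminium board 280 (x) x 170 (y) x 5 mm, lying loose on the cold plate, about 0.4 to 0.65 kg, its outer end already a little past the far edge. A lip 3 mm wide rises 3 mm above the board along both sides and the outer end. Origin at the centre of its underside; +x to its outer end (140 mm), z up.
- line (a point): middle of the engraved black line across the tray, on its top face, 30 mm from the tray's centre towards the handle (x = -30 in the tray's axes), so 170 mm from the outer end. x axis along the tray to its outer end.
- handle (a point): centre of the tray's handle bar. The bar is 12 mm thick along the tray's x, 100 mm long along the tray's y and 14 mm high, carried by two posts at y = +-45 mm; it lies 110 mm from the tray's centre at the inner end, 80 mm behind the engraved line; its centre is 33 mm above the board's top face, 26 mm of free space below it. Axes as the tray's.
- block_center (a point): centre of the tissue block lying on the bench, to the left or right of the cold plate: white plastic cassette 40 (x) x 28.5 (y) x 5.5 mm with a wax slab 30 x 23.5 x 3.5 mm cast on top, 9 mm in all, about 20 g; this point is 4.5 mm above its underside, z up, x along its length.
- block: the same block on the bench; origin at the centre of its underside, axes as its centre's.
- block_a_center (a point): centre of a like block lying on the tray near the outer end; x along its 40 mm length, which lies roughly across the tray.
- block_b_center (a point): centre of a like block lying on the tray a little outward of its middle; x along its 40 mm length, which lies roughly across the tray.
- mould: empty steel base mould, a small pan 52 x 36 x 12 mm with a flange, on the bench on the other side of the cold plate from the loose block; not used. Origin under its centre.
- jar: square glass staining jar with a round lid, 62 x 62 x 100 mm, standing on the bench; not used. Origin under its centre.
- slide_box: flat plastic slide box 100 x 85 x 34 mm on the bench; not used. Origin under its centre.
- forceps: steel forceps 120 mm long lying on the bench near the robot; not used. Origin under the middle.
- brush: slim section brush about 130 mm long lying on the bench near the robot; not used.
There are look-alikes about, which are no part of the job. What is shaped like the part that bears block_a_center but brown is not meant.

How it is judged:
By the outcome, as a careful person would: the job done as asked, in the order asked, and still so for the second after the job is handed in, while the arm keeps its last pose, push and grip.
It also fails if it takes over 54 s, if anything falls off the work surface, if the arm or the gripper's body presses on something with over 40 N, if the wrist force passes 120 N, or if a joint passes its speed limit or range.

## Working session

There is one attempt and no reset: what is moved stays moved. The work goes in short steps, each a Python script; the robot and the scene stay as the last script left them, time stands still between calls to the robot, and variables do not carry over. Pictures are saved under pics/ and viewed, about 8 in all and at most 12, crops included, and the job is handed in when it is done.

```bash
ls; mkdir -p pics
cat > h.py <<'E'
import numpy as np, cv2
from bench import *
def und(im,px):
    K=im["camera_matrix"]; p=(np.atleast_2d(px).astype(float)-[K[0,2],K[1,2]])/[K[0,0],K[1,1]]
    d=p.copy()
    for _ in range(20): d=p/(1+im["k1"]*(d**2).sum(1,keepdims=True))
    return d
def rays(im,px):
    d=und(im,px); V=np.array(im["view"]); R=V[:3,:3]; c=-R.T@V[:3,3]
    return c, np.c_[d[:,0],-d[:,1],-np.ones(len(d))]@R
def onz(im,px,z):
    c,r=rays(im,px); return c+r*((z-c[2])/r[:,2])[:,None]
def cloud(im):
    v,u=np.mgrid[0:400:1,0:640:1]; px=np.c_[u.ravel(),v.ravel()]
    c,r=rays(im,px); return (c+r*im["depth"].reshape(-1,1)).reshape(400,640,3)
E
python3 - <<'E'
from h import *
for n in("top","side"):
    im=get_image(n); cv2.imwrite(f"pics/{n}0.png",im["frame"]); np.save(f"pics/{n}0.npy",im,allow_pickle=True)
    print(n,im["k1"],np.round(im["view"],3).tolist(),im["camera_matrix"])
s=state();print(s)
E
```

```text
pics
top -8.194189737083814e-06 [[0.001, -1.0, -0.017, 0.014], [0.992, -0.001, 0.126, -0.59], [-0.126, -0.017, 0.992, -1.079], [0.0, 0.0, 0.0, 1.0]] [[480.45918239   0.         319.55190742]
 [  0.         480.45918239 200.98114501]
 [  0.           0.           1.        ]]
side -0.10591593025692471 [[-0.971, -0.238, -0.006, 0.568], [0.173, -0.722, 0.67, -0.147], [-0.164, 0.65, 0.742, -0.98], [0.0, 0.0, 0.0, 1.0]] [[420.63768883   0.         311.87169067]
 [  0.         420.63768883 210.33233599]
 [  0.           0.           1.        ]]
{'time': 0.1, 'joint_pos': array([ 1.19726941e+00,  9.17646611e-02,  1.23174732e+00,  4.34579627e-05,
        1.81983829e+00, -5.66765834e-02]), 'dq': array([ 0.00174572, -0.0015751 , -0.00170421,  0.00155424, -0.00021635,
        0.00035191]), 'joint_torque': array([ 2.35143183e-03, -4.47858489e+01, -4.07569313e+01,  6.99947728e-02,
        2.84703251e-02, -1.29935734e-04]), 'ee_pos': array([0.18682409, 0.56989702, 0.22964153]), 'ee_rot': array([-2.08156748e-04,  1.57757958e-01,  9.87477419e-01, -8.54059943e-04]), 'ft_force': array([-0.23193855,  1.50670989, -0.15818019]), 'moment': array([-0.06205683,  0.03766108,  0.00629256]), 'finger_gap': 0.08779638328490934}
```

View pics/top0.png

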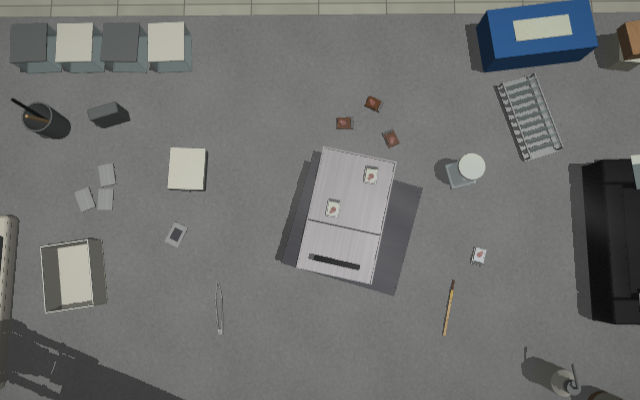

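View pics/side0.png

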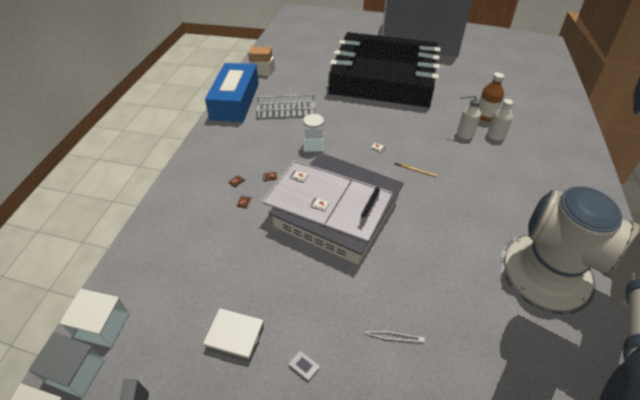

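The top view shows the tray at (345,215), its handle at (335,262), and the engraved line from (311,219) to (380,234). Block A is at (371,175) and block B at (333,208).

Things that could be taken for the loose block in the top view:
- White cassette with wax at (480,256), or (377,147) in the side view. It matches the description.
- Brown look-alikes at (373,103), (344,123) and (391,138).
- Steel mould at (176,234).
- Blocks A and B, already on the tray.

I choose (480,256).

Run:
```python
from h import *
im=np.load("pics/top0.npy",allow_pickle=True).item(); f=im["frame"]; P=cloud(im); Z=P[...,2]
sub=Z[140:300,270:430]
print(np.histogram(sub,bins=np.arange(-.01,.14,.005)))
print("bench z at block ring",np.median(Z[270:280,470:490]))
def rect(mask,z,name):
    cs=cv2.findContours(mask.astype(np.uint8),cv2.RETR_EXTERNAL,cv2.CHAIN_APPROX_NONE)[0]
    c=max(cs,key=cv2.contourArea)[:,0]
    w=onz(im,c,z)[:,:2]; r=cv2.minAreaRect((w*1000).astype(np.float32)); b=cv2.boxPoints(r)
    print(name,"c",np.round(r[0],1),"size",np.round(r[1],1),"ang",round(r[2],2),"box",np.round(b).tolist()); return c
roi=np.zeros(Z.shape,bool); roi[130:310,260:435]=1
rect(roi&(Z>.055)&(Z<.13),.07,"plate+tray")
rect(roi&(Z>.0725)&(Z<.13),.075,"tray-z")
br=f.astype(int).min(2)
rect(roi&(br>115),.075,"tray-bright")
h=roi&(Z>.095); rect(h,.115,"handle-z")
hd=roi&(f.max(2)<45);hd[:250]=0; rect(hd,.115,"handle-dark")
for n,(u,v),z in(("blk",(480,256),.0055),("A",(371,175),.0805),("B",(333,208),.0805)):
    m=np.zeros(Z.shape,bool); m[v-14:v+15,u-14:u+15]=1
    hsv=cv2.cvtColor(f,cv2.COLOR_BGR2HSV)
    rect(m&((br>185)|((hsv[...,1]>70)&(f.max(2)>100))),z,n)
print("block z",np.round(Z[250:262:3,474:488:3],3).tolist())
for a,(x0,x1,y0,y1) in enumerate(((455,505,230,280),(270,430,140,300))):
    c=cv2.resize(f[y0:y1,x0:x1],(400,400) if a==0 else (560,560),interpolation=cv2.INTER_CUBIC)
    cv2.imwrite(f"pics/c{a}.png",c)
a=cv2.imread("pics/c0.png");b=cv2.imread("pics/c1.png");o=np.zeros((560,800,3),np.uint8);o[:,240:]=b;o[:240,:240]=cv2.resize(a,(240,240));cv2.imwrite("pics/crop.png",o)
```

```text
(array([ 122, 5619, 5523,  157,   11,    0,    0,    0,    0,    0,    0,
          0,    0,    0,   27, 2299, 6469, 4530,  385,   95,    0,    0,
          0,    3,  141,  115,    1,    0,    0,    0]), array([-0.01 , -0.005,  0.   ,  0.005,  0.01 ,  0.015,  0.02 ,  0.025,
        0.03 ,  0.035,  0.04 ,  0.045,  0.05 ,  0.055,  0.06 ,  0.065,
        0.07 ,  0.075,  0.08 ,  0.085,  0.09 ,  0.095,  0.1  ,  0.105,
        0.11 ,  0.115,  0.12 ,  0.125,  0.13 ,  0.135,  0.14 ]))
bench z at block ring 0.000141393950045976
plate+tray c [552.9 -64.7] size [259.6 291.5] ang 73.98 box [[377.0, -149.0], [657.0, -230.0], [729.0, 20.0], [449.0, 100.0]]
tray-z c [555.7 -46.9] size [181.6 284.6] ang 77.43 box [[397.0, -105.0], [675.0, -167.0], [714.0, 11.0], [437.0, 73.0]]
tray-bright c [547.5 -47.5] size [397.5 402.3] ang 89.79 box [[346.0, -246.0], [748.0, -247.0], [749.0, 150.0], [347.0, 152.0]]
handle-z c [450.3 -23. ] size [99.2 12.6] ang 77.62 box [[433.0, -70.0], [446.0, -73.0], [467.0, 24.0], [455.0, 27.0]]
handle-dark c [457.6  16.2] size [ 8.5 17. ] ang 0.04 box [[453.0, 25.0], [453.0, 8.0], [462.0, 8.0], [462.0, 25.0]]
blk c [ 456.3 -356.9] size [19.4  6.3] ang 63.04 box [[449.0, -364.0], [455.0, -367.0], [463.0, -350.0], [458.0, -347.0]]
A c [ 639.6 -111.9] size [3.2 0. ] ang -135.93 box [[641.0, -111.0], [641.0, -111.0], [638.0, -113.0], [638.0, -113.0]]
B c [563.  -26.4] size [2.2 2.2] ang 89.95 box [[562.0, -28.0], [564.0, -28.0], [564.0, -25.0], [562.0, -25.0]]
block z [[0.006, 0.008, 0.011, 0.01, -0.003], [0.009, 0.009, 0.011, 0.012, -0.0], [0.007, 0.01, 0.01, 0.012, 0.002], [0.007, 0.009, 0.009, 0.01, 0.003]]
```

View pics/crop.png

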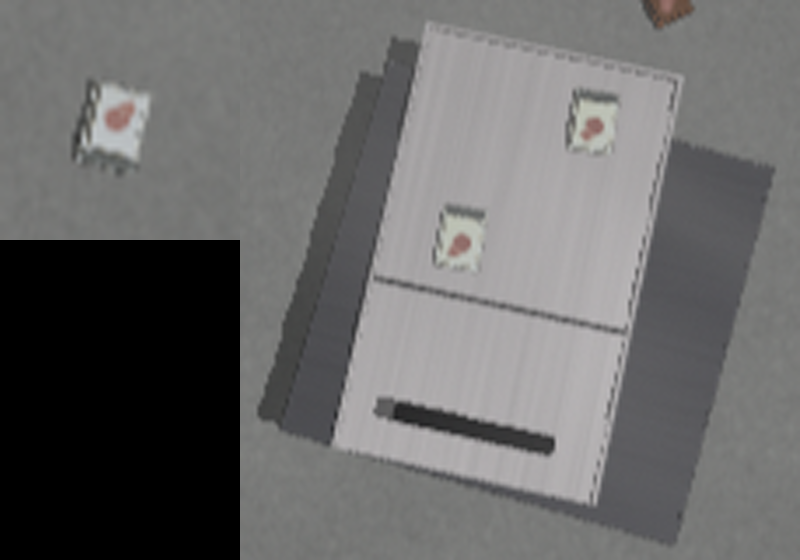

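The crop confirms the choice: (480,256) is a white cassette with a wax slab and a pink section. The tray looks about 3° off square to the plate, so I'll fit edge lines next.

```bash
cat > meas.py <<'E'
from h import *
def edges(im,mask,z,k=None,trim=.12):
    """largest contour -> world at z -> 4 robust fitted side lines, corners, centre, yaw(deg of long-ish x axis)"""
    cs=cv2.findContours(mask.astype(np.uint8),cv2.RETR_EXTERNAL,cv2.CHAIN_APPROX_NONE)[0]
    c=max(cs,key=cv2.contourArea)[:,0]; w=(onz(im,c,z)[:,:2]*1000).astype(np.float32)
    b=cv2.boxPoints(cv2.minAreaRect(w)); out=[]
    for i in range(4):
        p,q=b[i],b[(i+1)%4]; L=np.linalg.norm(q-p); d=(q-p)/L; n=np.array([-d[1],d[0]])
        s=(w-p)@d; e=abs((w-p)@n); sel=(s>trim*L)&(s<(1-trim)*L)&(e<12)
        if sel.sum()<5: continue
        l=cv2.fitLine(w[sel],cv2.DIST_HUBER,0,.01,.01).ravel(); a=np.degrees(np.arctan2(l[1],l[0]))%180
        out.append((a,l[2:],sel.sum(),L))
    return w,out
E
python3 - <<'E'
from meas import *
im=np.load("pics/top0.npy",allow_pickle=True).item(); f=im["frame"]; P=cloud(im); Z=P[...,2]
V=im["view"];print("cam",-V[:3,:3].T@V[:3,3])
roi=np.zeros(Z.shape,bool); roi[130:310,260:435]=1
g=cv2.GaussianBlur(f,(3,3),0).min(2)
print("plate"); w,o=edges(im,roi&(Z>.062)&(Z<.13),.07)
for e in o: print(np.round(e[0],2),np.round(e[1],1),e[2],round(e[3]))
m=roi&(f.min(2)>130)&(Z>.06)
print("tray"); w,o=edges(im,cv2.morphologyEx(m.astype(np.uint8),cv2.MORPH_CLOSE,np.ones((5,5))),.0765)
for e in o: print(np.round(e[0],2),np.round(e[1],1),e[2],round(e[3]))
# engraved line: darkest rows per column between (311,219)-(380,234)
pts=[]
for u in range(314,377):
    v0=219+(u-311)*15/69; vs=np.arange(int(v0)-5,int(v0)+7); d=np.clip(np.median(f[vs,u].mean(1))-f[vs,u].mean(1)-8,0,None)
    if d.sum()>10: pts.append((u,(d*vs).sum()/d.sum()))
w=(onz(im,pts,.075)*1000).astype(np.float32)[:,:2]; l=cv2.fitLine(w,cv2.DIST_HUBER,0,.01,.01).ravel()
print("line ang",np.degrees(np.arctan2(l[1],l[0]))%180,l[2:],w[0],w[-1])
print("handle"); h=roi&(Z>.1); w,o=edges(im,h,.115)
for e in o: print(np.round(e[0],2),np.round(e[1],1),e[2],round(e[3]))
for n,(u,v),z0,zt in(("blk",(480,256),0,.0055),("A",(371,175),.075,.0805),("B",(333,208),.075,.0805)):
    m=np.zeros(Z.shape,bool); m[v-14:v+15,u-14:u+15]=1
    bg=np.median(f[v-14:v+15,u-14:u+15].reshape(-1,3),0)
    mm=m&(abs(f.astype(float)-bg).max(2)>18)
    cs=cv2.findContours(mm.astype(np.uint8),cv2.RETR_EXTERNAL,cv2.CHAIN_APPROX_NONE)[0]
    c=max(cs,key=cv2.contourArea)[:,0]
    r=cv2.minAreaRect((onz(im,c,zt)[:,:2]*1000).astype(np.float32)); print(n,bg,np.round(r[0],1),np.round(r[1],1),r[2])
    ys,xs=np.where(m&(Z>z0+.005)&(Z<z0+.02)); r=cv2.minAreaRect((onz(im,np.c_[xs,ys],z0+.009)[:,:2]*1000).astype(np.float32)); print("  depth",np.round(r[0],1),np.round(r[1],1),r[2])
im=np.load("pics/side0.npy",allow_pickle=True).item(); f=im["frame"]
tiles=[]
for (u,v) in((377,147),(300,176),(320,204)):
    tiles.append(cv2.resize(f[v-16:v+16,u-16:u+16],(266,266),interpolation=cv2.INTER_CUBIC))
f=np.load("pics/top0.npy",allow_pickle=True).item()["frame"]; t2=[]
for (u,v) in((480,256),(371,175),(333,208)):
    t2.append(cv2.resize(f[v-16:v+16,u-16:u+16],(266,266),interpolation=cv2.INTER_CUBIC))
cv2.imwrite("pics/tiles.png",np.vstack([np.hstack(t2),np.hstack(tiles)]))
E
```

```text
cam [ 0.44878414 -0.00448541  1.14501311]
plate
164.05 [ 514.2 -187.4] 96 291
77.46 [692.7 -85.9] 73 260
163.89 [585.  60.] 95 291
73.98 [413.6 -26.2] 86 260
tray
167.61 [ 525.8 -125.9] 93 282
77.64 [693.1 -77.1] 56 170
167.59 [574.1  35.2] 93 282
77.53 [420.3 -16.9] 58 170
line ang 77.587395 [526.37494  -43.017254] [541.77185   26.041779] [ 511.08368 -111.81382]
handle
28.31 [441.5 -69.1] 8 13
78.04 [453.6 -23.9] 58 99
154.06 [461.3  23. ] 8 13
71.04 [448.8 -24.6] 69 99
blk [119. 120. 120.] [ 463.2 -355.4] [32.5 42.7] 73.99176788330078
  depth [ 463.6 -363. ] [65.  53.8] 0.015825781971216202
A [165. 164. 167.] [644.4 -99.8] [31.5 42.4] 80.60527801513672
  depth [ 645.2 -100.5] [28.2 39.6] 80.79380798339844
B [165. 164. 167.] [570.8 -14.2] [31.2 40.4] 89.76310729980469
  depth [570.8 -16. ] [27.8 39.4] 82.68824768066406
```

View pics/tiles.png

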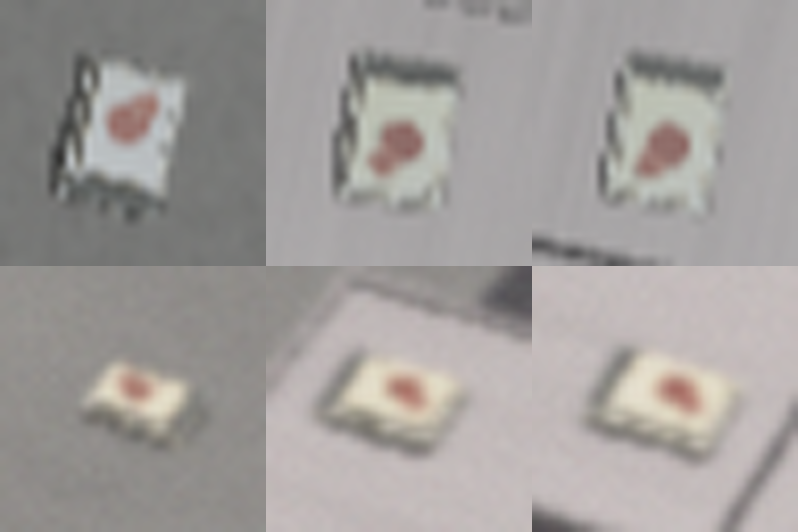

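Measurements fit the given sizes:
- **Plate:** yaw −16.0°, width 259.6 mm.
- **Tray:** yaw −12.4°, about 281 × 170 mm, so 3.6° off square. The line sits at x' = −30.
- **Loose block:** about (462.5, −356) mm, long axis at about −12°.
- **Blocks on the tray:** their long sides actually run along the tray, although the text says across. A is at (98, −33) and B at (7, 34) in tray coordinates.
- **Free spot:** (12, −45) with the jaws along the tray's x. The opening fingers clear A, B and the lips there.

Now I'll pick the block up.

```bash
cat >> h.py <<'E'
from scipy.spatial.transform import Rotation as Rn
def qd(deg):
    c=[]
    for a in(deg,deg+180):
        t=np.radians(a); R=np.array([[-np.sin(t),np.cos(t),0],[np.cos(t),np.sin(t),0],[0,0,-1]])
        c.append(Rn.from_matrix(R).as_quat()[[3,0,1,2]])
    return c
def best(p,deg,j6max=2.4):
    s=[]
    for q in qd(deg):
        j=inverse_kinematics(p,q)
        if j is not None: s.append((abs(j[5]),tuple(q)))
    return np.array(min(s)[1])
PS=np.radians(-16.0); UX=np.array([np.cos(PS),np.sin(PS)]); UY=np.array([-UX[1],UX[0]])
T=np.radians(-12.4); TX=np.array([np.cos(T),np.sin(T)]); TY=np.array([-TX[1],TX[0]]); TC=np.array([.5565,-.0468])
def st(): 
    s=state(); print("t %.1f pos"%s["time"],np.round(s["ee_pos"],4),"F",np.round(s["ft_force"],1),"gap %.4f"%s["finger_gap"],"j6 %.2f"%s["joint_pos"][5])
E
python3 - <<'E'
from h import *
b=[.4625,-.356]
q=best([*b,.18],78)
move_to([*b,.18],q); st()
move_to([*b,.04],q); st()
im=get_image("top"); cv2.imwrite("pics/g.png",cv2.resize(im["frame"][200:310,430:540],(550,550),interpolation=cv2.INTER_CUBIC))
move_l([*b,.0095],.05); st()
close(); st()
move_l([*b,.03],.06); st()
p=TC+.012*TX-.045*TY
print(p,best([*p,.15],-12.4))
E
```

```text
t 3.5 pos [ 0.4629 -0.3554  0.1801] F [ 0.1 -0.4 -0.3] gap 0.0876 j6 1.07
t 4.1 pos [ 0.4632 -0.3562  0.0413] F [ 0.6 -0.9  0.8] gap 0.0876 j6 1.07
t 4.9 pos [ 0.4624 -0.3559  0.0091] F [ 0.3  0.1 -0.5] gap 0.0878 j6 1.07
t 5.9 pos [ 0.4625 -0.356   0.0095] F [0.3 1.3 0.8] gap 0.0283 j6 1.07
t 6.3 pos [ 0.4628 -0.3563  0.0307] F [-1.  -0.3 -0.5] gap 0.0279 j6 1.07
[ 0.55855698 -0.09332708] [0.         0.77933796 0.62660381 0.        ]
```

The gap of 28.3 mm matches the cassette width, so the block is held. Next I'll place it on the tray.

Run:
```python
from h import *
b=state()["ee_pos"][:2]
move_l([*b,.18],.25)
p=TC+.012*TX-.045*TY
q=best([*p,.15],-12.4); move_to([*p,.16],q); st()
move_l([*p,.100],.12); move_l([*p,.0865],.03); hold(.2); st(); f0=state()["ft_force"][2]
for z in (.086,.0855,.085,.0845,.084):
    move_l([*p,z],.02); hold(.15); df=state()["ft_force"][2]-f0; print(z,round(df,2))
    if df>2.0: break
gripper_open(); st()
move_l([*p,.18],.15); st()
# park off the view, beside toward the robot's right
h=TC-.110*TX
qh=best([*h,.2],-12.4); print(qh, h)
im=get_image("top"); cv2.imwrite("pics/p1.png",cv2.resize(im["frame"][140:300,270:430],(560,560),interpolation=cv2.INTER_CUBIC))
im=get_image("side"); cv2.imwrite("pics/p2.png",cv2.resize(im["frame"][130:280,230:430],(800,600),interpolation=cv2.INTER_CUBIC))
```

```text
t 8.2 pos [ 0.5581 -0.0939  0.1588] F [ 0.8 -0.8 -0.2] gap 0.0281 j6 -0.01
t 9.6 pos [ 0.5587 -0.0933  0.0867] F [-0.3 -0.7  0.4] gap 0.0279 j6 -0.01
0.086 -1.45
0.0855 -1.11
0.085 -1.65
0.0845 -1.88
0.084 4.19
t 12.7 pos [ 0.5586 -0.0933  0.084 ] F [ 1.1 -0.4 -0.4] gap 0.0880 j6 -0.01
t 13.4 pos [ 0.5582 -0.0933  0.1789] F [0.6 0.1 0.2] gap 0.0878 j6 -0.01
[0.         0.77933796 0.62660381 0.        ] [ 0.44906605 -0.02317911]
```

View pics/p2.png

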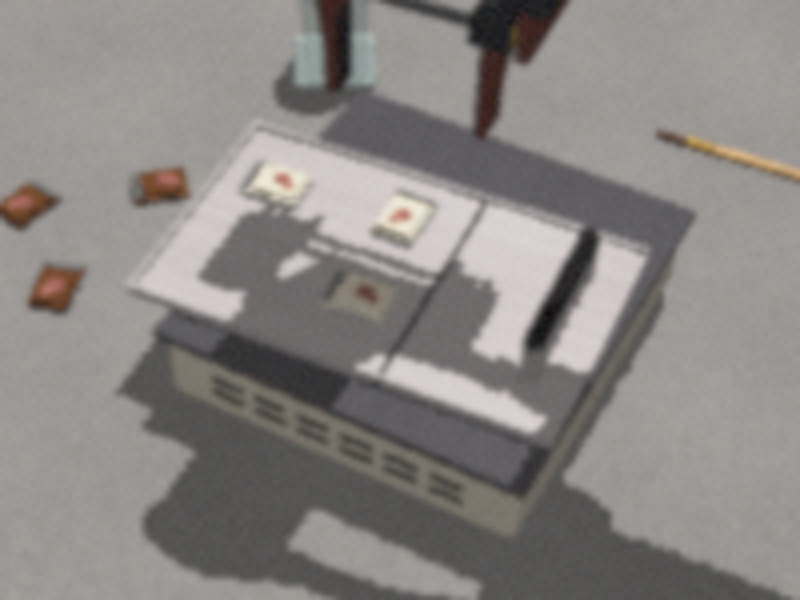

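The side view shows the new block lying flat at crop (403,217), between the line and the outer end and clear of A (278,182) and B (362,293). I'll clear the view and re-measure the tray against the plate's far edge.

```bash
cat >> meas.py <<'E'
def report(im):
    f=im["frame"]; Z=cloud(im)[...,2]; roi=np.zeros(Z.shape,bool); roi[80:310,260:435]=1
    m=(roi&(f.min(2)>130)&(Z>.06)).astype(np.uint8)
    w,o=edges(im,cv2.morphologyEx(m,cv2.MORPH_CLOSE,np.ones((5,5))),.0765)
    for e in o: print("tray",np.round(e[0],2),np.round(e[1],1),e[2],"s %.1f t %.1f"%(e[1]@UX,e[1]@UY))
    w,o=edges(im,roi&(Z>.062)&(Z<.13),.07)
    for e in o: print("plate",np.round(e[0],2),np.round(e[1],1),e[2],"s %.1f t %.1f"%(e[1]@UX,e[1]@UY))
def prof(im,t0,t1,z,s0,s1,name,sgn):
    """strongest brightness step along plate x, for several t (mm): projects world points to pixels"""
    g=im["frame"].mean(2).astype(np.float32); ss=np.arange(s0,s1,.5); r=[]
    for t in np.arange(t0,t1,3.):
        W=np.c_[(ss[:,None]*UX+t*UY)/1000,np.full(len(ss),z)]
        c=W@im["view"][:3,:3].T+im["view"][:3,3]; d=np.c_[c[:,0],-c[:,1]]/-c[:,2:]
        d=d*(1+im["k1"]*(d**2).sum(1,keepdims=True)); K=im["camera_matrix"]
        x=(d*[K[0,0],K[1,1]]+[K[0,2],K[1,2]]).astype(np.float32)
        v=cv2.GaussianBlur(cv2.remap(g,x[None,:,:1],x[None,:,1:],cv2.INTER_LINEAR).reshape(1,-1),(9,1),0)[0]
        if sgn=="dark": wt=np.clip(np.median(v)-v-8,0,None); r.append((t,(wt*ss).sum()/wt.sum() if wt.sum()>5 else np.nan))
        else: dv=abs(np.gradient(v)); r.append((t,ss[3:-3][dv[3:-3].argmax()]))
    r=np.array(r); r=r[np.isfinite(r[:,1])]
    if len(r)<3: print(name,"few"); return
    l=cv2.fitLine(r.astype(np.float32),cv2.DIST_HUBER,0,.01,.01).ravel(); k=l[1]/l[0]
    print(name,"n",len(r),"s at t=%.0f: %.1f"%(l[2],l[3]),"slope deg %.2f"%np.degrees(np.arctan(k)),"sd %.2f"%np.std(r[:,1]-l[3]-k*(r[:,0]-l[2])))
E
python3 - <<'E'
from meas import *
move_to([.40,-.34,.22],best([.40,-.34,.22],78)); st()
im=get_image("top"); np.save("pics/top1.npy",im,allow_pickle=True)
report(im)
prof(im,-30,15,.07,640,668,"far edge right","step")
prof(im,-30,70,.07,392,416,"near edge","step")
prof(im,40,170,.075,505,530,"line","dark")
im["frame"][:,:,:]; cv2.imwrite("pics/top1.png",cv2.resize(im["frame"][140:300,270:430],(560,560),interpolation=cv2.INTER_CUBIC))
E
```

```text
t 14.7 pos [ 0.4004 -0.3395  0.2195] F [ 0.6  0.3 -0.3] gap 0.0881 j6 1.01
tray 166.84 [ 559.2 -132.8] 89 s 574.1 t 26.4
tray 77.44 [693.3 -77. ] 57 s 687.7 t 117.1
tray 167.54 [575.4  35.1] 94 s 543.4 t 192.3
tray 77.99 [421.9 -10.6] 56 s 408.5 t 106.1
plate 164.05 [ 514.2 -187.4] 96 s 545.9 t -38.5
plate 77.46 [692.7 -85.6] 73 s 689.5 t 108.7
plate 163.89 [585.  60.] 95 s 545.8 t 218.9
plate 74.01 [413.7 -25.8] 86 s 404.8 t 89.3
far edge right n 15 s at t=-10: 652.5 slope deg 1.02 sd 0.57
near edge n 34 s at t=17: 404.8 slope deg 5.23 sd 3.46
line n 44 s at t=113: 517.3 slope deg -3.62 sd 0.15
```

The tray hasn't moved and the line still sits 3.6° off. Now I'll grasp the handle, press down lightly and square the tray up, then make a first part of the slide while watching forces.

Run:
```python
from h import *
h=np.array([.4491,-.0232])
q=best([*h,.2],-12.4)
move_to([*h,.20],q); move_l([*h,.14],.15); move_l([*h,.097],.05); st()
close(); hold(.2); st()
f0=np.mean([state()["ft_force"][2] for _ in range(5)])
z=.097
for _ in range(6):
    hold(.1); f=state()["ft_force"][2]; print(round(z,4),round(f,1))
    if f>4: break
    z-=.0002; move_l([*h,z],.02)
q2=min(qd(-16),key=lambda a:-abs(np.dot(a,q))); q2=q2*np.sign(np.dot(q2,q))
move_l([*h,z],.02,q2); hold(.2); st(); print("moment",state()["moment"])
h2=h+.02*UX
move_l([*h2,z],.05); hold(.2); st()
print(z)
for n in("top","side"):
    im=get_image(n); np.save(f"pics/{n}2.npy",im,allow_pickle=True)
a=np.load("pics/top2.npy",allow_pickle=True).item()["frame"][110:310,260:440]
b=im["frame"][130:280,230:430]
cv2.imwrite("pics/s2.png",np.hstack([cv2.resize(a,(360,400)),cv2.resize(b,(430,400))]))
```

```text
t 17.5 pos [ 0.4493 -0.0232  0.0974] F [-0.2 -0.1  0.7] gap 0.0878 j6 0.09
t 18.9 pos [ 0.4493 -0.0232  0.097 ] F [ 2.3  0.2 -0.7] gap 0.0120 j6 0.09
0.097 -1.5
0.0968 -0.2
0.0966 2.4
0.0964 4.3
t 20.5 pos [ 0.4493 -0.0227  0.097 ] F [0.8 1.5 5.5] gap 0.0116 j6 0.15
moment [ 0.28330878 -0.06199657 -0.22467948]
t 21.2 pos [ 0.4678 -0.0284  0.097 ] F [-2.5  0.9  7.4] gap 0.0120 j6 0.14
0.09639999999999999
```

View pics/s2.png

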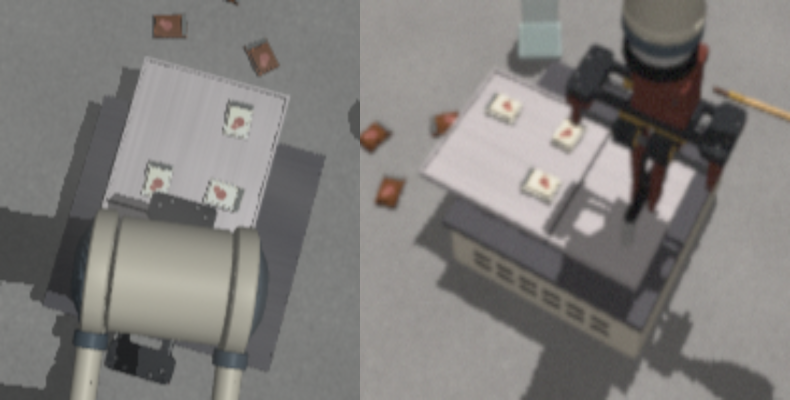

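The tray follows with the handle in grip. All three blocks are aboard in both views: A (237,120), B (158,182) and the new one (222,193) in the top crop. Next I'll slide to about 6 mm short and measure.

```bash
cat > chk.py <<'E'
from meas import *
def chk(tag):
    im=get_image("top"); np.save(f"pics/{tag}.npy",im,allow_pickle=True); f=im["frame"]; Z=cloud(im)[...,2]
    cv2.imwrite(f"pics/{tag}.png",cv2.resize(f[60:310,255:445],(570,750))[:600])
    roi=np.zeros(Z.shape,bool); roi[50:260,260:435]=1
    m=(roi&(f.min(2)>125)&(Z>.055)&(Z<.1)).astype(np.uint8)
    w,o=edges(im,cv2.morphologyEx(m,cv2.MORPH_CLOSE,np.ones((5,5))),.0765)
    for e in o: print("tray",np.round(e[0],2),e[2],"s %.1f t %.1f"%(e[1]@UX,e[1]@UY))
    prof(im,-30,10,.07,640,668,"far edge right","step"); prof(im,-30,10,.07,640,668,"far edge right","step")
    prof(im,195,214,.07,640,668,"far edge left","step")
    # outer end: step bench->tray
    L=state()["ee_pos"][:2]@UX*1000+80
    prof(im,40,170,.078,L+170-14,L+170+14,"outer end","step")
    prof(im,40,165,.075,L-12,L+12,"line","dark"); print("robot-derived line s %.1f"%L)
E
python3 - <<'E'
from chk import *
h=np.array([.4491,-.0232]); z=.0964
for d in (.06,.095,.128):
    move_l([*(h+d*UX),z],.06); st()
hold(.3); st(); chk("top3")
E
```

```text
t 22.1 pos [ 0.5061 -0.0394  0.097 ] F [-3.6  1.1  8. ] gap 0.0119 j6 0.13
t 22.9 pos [ 0.5398 -0.0491  0.097 ] F [-3.7  2.   6.7] gap 0.0118 j6 0.12
t 23.6 pos [ 0.5716 -0.0582  0.097 ] F [-3.5 -0.1  7.4] gap 0.0116 j6 0.12
t 23.9 pos [ 0.5716 -0.0582  0.097 ] F [-3.4  0.7  5.9] gap 0.0122 j6 0.12
tray 163.63 39 s 754.6 t 18.1
tray 74.24 54 s 814.0 t 102.2
tray 164.25 47 s 743.9 t 185.6
tray 179.75 11 s 682.3 t 161.6
far edge right n 14 s at t=-12: 655.2 slope deg 16.35 sd 6.48
far edge right n 14 s at t=-12: 655.2 slope deg 16.35 sd 6.48
far edge left n 7 s at t=206: 653.2 slope deg 2.50 sd 4.48
outer end n 44 s at t=110: 808.3 slope deg -0.02 sd 4.02
line n 4 s at t=158: 645.8 slope deg 66.49 sd 0.77
robot-derived line s 645.5
```

View pics/top3.png

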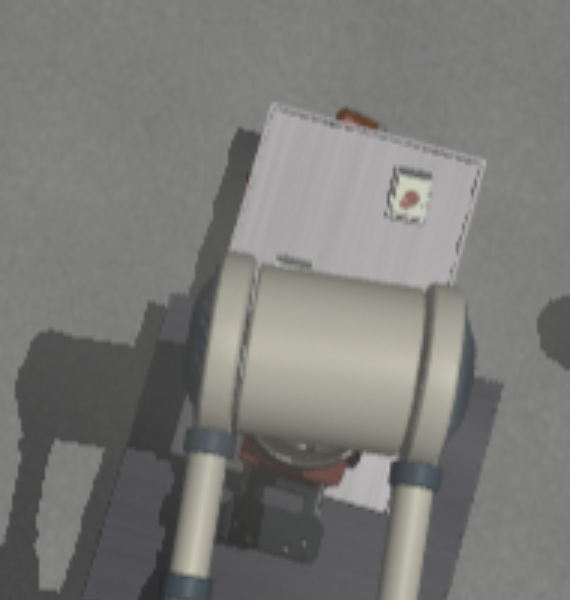

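The tray is now square: edges at 163.6, 74.2 and 164.25, a mean yaw of −16.0°. The line is about 9 mm short by the top camera. A (410,195) is visible in the top view and the wrist hides the rest. I'll measure the line against the edge directly in the side view.

Run:
```python
from chk import *
im=get_image("side"); np.save("pics/side3.npy",im,allow_pickle=True)
L=644.5
prof(im,30,90,.075,L-12,L+12,"line a","dark"); prof(im,100,180,.075,L-12,L+12,"line b","dark")
prof(im,192,216,.07,640,668,"far edge left","step"); prof(im,-36,12,.07,640,668,"far edge right","step")
i0=np.load("pics/side0.npy",allow_pickle=True).item()
prof(i0,40,170,.075,505,530,"line at start (top said 517.3@113)","dark")
prof(i0,-36,12,.07,640,668,"far edge right start","step"); prof(i0,205,217,.07,640,668,"far edge left start","step")
def pix(s,t,z):
    W=np.r_[(s*UX+t*UY)/1000,z]; c=im["view"][:3,:3]@W+im["view"][:3,3]; d=np.array([c[0],-c[1]])/-c[2]; d*=1+im["k1"]*(d@d); K=im["camera_matrix"]; return d*[K[0,0],K[1,1]]+[K[0,2],K[1,2]]
f=im["frame"]; u0,v0,k=215,120,4
c=cv2.resize(f[v0:v0+150,u0:u0+200],(800,600),interpolation=cv2.INTER_CUBIC)
for s,t,z,col in((653.5,-39.8,.07,(0,0,255)),(653.5,220.2,.07,(0,0,255)),(L,22,.075,(0,255,0)),(L,188,.075,(0,255,0))):
    p=(pix(s,t,z)-[u0,v0]+.5)*k; print(np.round(p)); cv2.drawMarker(c,tuple(int(x) for x in p),col,cv2.MARKER_CROSS,14,1)
cv2.imwrite("pics/side3.png",c)
```

```text
line a n 17 s at t=68: 644.3 slope deg -0.32 sd 0.16
line b n 27 s at t=138: 644.2 slope deg 0.36 sd 0.29
far edge left n 8 s at t=202: 651.9 slope deg -2.43 sd 4.77
far edge right n 16 s at t=-14: 655.0 slope deg 31.06 sd 7.11
line at start (top said 517.3@113) n 44 s at t=99: 518.3 slope deg -3.58 sd 0.13
far edge right start n 16 s at t=-10: 655.5 slope deg -10.70 sd 4.35
far edge left start n 4 s at t=210: 652.0 slope deg 0.00 sd 0.00
[419. 128.]
[210. 370.]
[386. 178.]
[251. 336.]
```

View pics/side3.png

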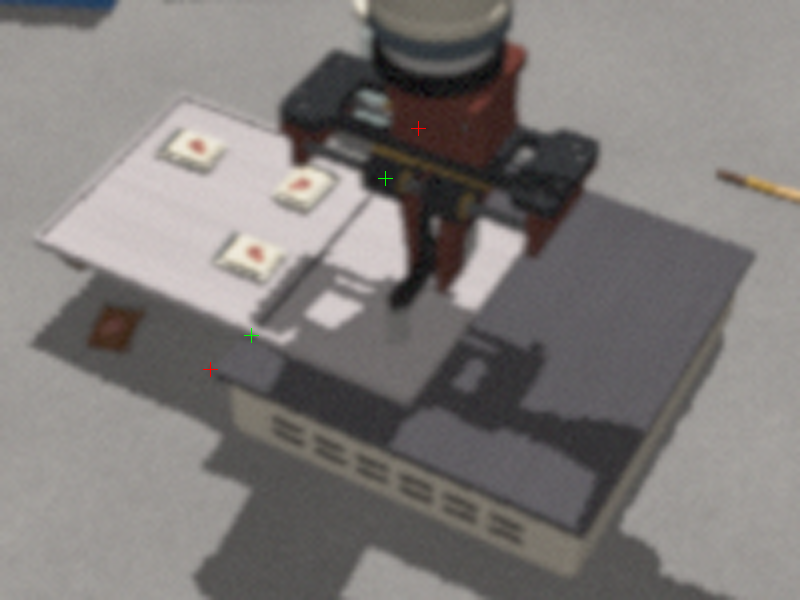

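Both cameras agree: the line is at s = 644.2 mm and square. All three blocks are aboard. I'll pin down the far edge using depth steps from the clear top image.

Run:
```python
from meas import *
def dstep(im,tr,sr,name,ax="s"):
    Z=cloud(im)[...,2].astype(np.float32); g=im["frame"].mean(2).astype(np.float32); r=[]
    for t in np.arange(*tr,2.):
        ss=np.arange(*sr,.25)
        XY=(ss[:,None]*UX+t*UY) if ax=="s" else (t*UX+ss[:,None]*UY)
        W=np.c_[XY/1000,np.full(len(ss),.07)]
        c=W@im["view"][:3,:3].T+im["view"][:3,3]; d=np.c_[c[:,0],-c[:,1]]/-c[:,2:]; d=d*(1+im["k1"]*(d**2).sum(1,keepdims=True)); K=im["camera_matrix"]
        x=(d*[K[0,0],K[1,1]]+[K[0,2],K[1,2]]).astype(np.float32)
        z=cv2.remap(Z,x[None,:,:1],x[None,:,1:],cv2.INTER_LINEAR).ravel()
        i=np.where(np.diff((z>.035).astype(int))!=0)[0]
        if len(i): r.append((t,ss[i[0]]))
    r=np.array(r); p=np.polyfit(r[:,0],r[:,1],1); print(name,len(r),"mean %.2f"%np.median(r[:,1]),"slope %.2f deg"%np.degrees(p[0]),"sd %.2f"%np.std(r[:,1]-np.polyval(p,r[:,0])))
for tag in("top0","top1"):
    im=np.load(f"pics/{tag}.npy",allow_pickle=True).item()
    dstep(im,(-36,14),(640,668),"far R"); dstep(im,(-36,15),(390,418),"near R"); dstep(im,(40,210),(390,418),"near L")
    dstep(im,(420,640),(-55,-25),"right","t"); dstep(im,(420,640),(205,235),"left","t"); dstep(im,(202,217),(640,668),"far L")
```

```text
far R 25 mean 653.25 slope -0.04 deg sd 0.55
near R 26 mean 403.38 slope 0.30 deg sd 0.53
near L 85 mean 403.50 slope -0.53 deg sd 3.24
right 110 mean -39.75 slope 0.25 deg sd 2.92
left 110 mean 220.00 slope -0.04 deg sd 0.53
far L 8 mean 653.50 slope -4.52 deg sd 0.62
far R 25 mean 653.25 slope -0.07 deg sd 0.53
near R 26 mean 403.50 slope 0.11 deg sd 0.46
near L 85 mean 403.50 slope 0.14 deg sd 1.15
right 110 mean -39.75 slope -0.08 deg sd 0.57
left 110 mean 220.00 slope -0.03 deg sd 0.51
far L 8 mean 653.62 slope -4.01 deg sd 0.58
```

The plate edges now come out at 403.5 and 653.4, which is 250 mm apart as specified. The line has 9.2 mm still to go.

Run:
```python
from chk import *
h=np.array([.4491,-.0232]); z=.0964
move_l([*(h+.1372*UX),z],.03); hold(.5); st(); print(state()["moment"])
im=get_image("side"); L=653.4
prof(im,30,90,.075,L-12,L+12,"line a","dark"); prof(im,100,180,.075,L-12,L+12,"line b","dark"); prof(im,30,180,.075,L-12,L+12,"line all","dark")
cv2.imwrite("pics/side4.png",cv2.resize(im["frame"][120:270,215:415],(800,600),interpolation=cv2.INTER_CUBIC))
chk("top4"); hold(.5); st()
```

```text
t 24.9 pos [ 0.5802 -0.0607  0.097 ] F [-5.1  0.8  6.2] gap 0.0116 j6 0.12
[0.12525182 0.7121311  0.02400445]
line a n 18 s at t=62: 653.2 slope deg -0.42 sd 0.35
line b n 27 s at t=147: 653.1 slope deg 0.04 sd 0.58
line all n 48 s at t=100: 653.2 slope deg -0.06 sd 0.54
tray 163.43 38 s 765.6 t 18.3
tray 74.16 54 s 822.9 t 102.1
tray 164.42 44 s 756.5 t 185.5
tray 173.36 11 s 687.4 t 160.5
far edge right n 14 s at t=-15: 651.6 slope deg -9.99 sd 5.71
far edge right n 14 s at t=-15: 651.6 slope deg -9.99 sd 5.71
far edge left n 7 s at t=202: 655.7 slope deg -55.13 sd 10.39
outer end n 44 s at t=104: 817.1 slope deg 0.25 sd 3.00
line n 4 s at t=158: 656.3 slope deg 68.01 sd 2.41
robot-derived line s 654.4
t 25.5 pos [ 0.5802 -0.0606  0.097 ] F [-4.2  1.3  7. ] gap 0.0121 j6 0.12
```

View pics/side4.png

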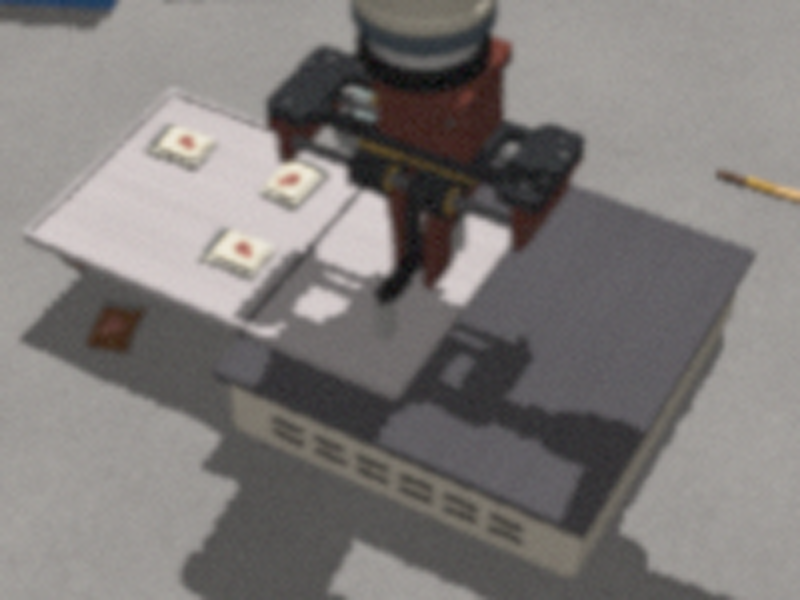

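Run:
```python
from chk import *
P=cloud(np.load("pics/top4.npy",allow_pickle=True).item())
s=P[...,:2]@UX*1000; t=P[...,:2]@UY*1000; Z=P[...,2]*1000
for a,b in((720,750),(750,780),(785,815)):
    m=(s>a)&(s<b)&(t>110)&(t<175)&(Z>50)&(Z<95); print(a,b,m.sum(),"z %.2f"%Z[m].mean())
st(); job_done(); st()
```

```text
720 750 364 z 74.98
750 780 361 z 74.84
785 815 354 z 74.46
t 25.5 pos [ 0.5802 -0.0606  0.097 ] F [-4.2  1.3  7. ] gap 0.0121 j6 0.12
the job is handed in; nothing more can be done
the job is handed in; nothing more can be done
```

I picked up the loose block and laid it flat on the tray. Then I gripped the handle, squared the tray to the plate and slid it out. I handed the job in at about 25.5 s, with the arm still holding the handle.

**Last checks:**
- **Line over the edge:** the line measured at 653.2 mm against 653.4 mm for the far edge, both along the plate's outward axis.
- **Square:** the line's slope was −0.06° to the plate in the side view. The three usable tray edge fits in the top view averaged about 0°, each within 0.6°.
- **Level:** the overhanging board stood at 75.0, 74.8 and 74.5 mm going outward, where 75 mm is expected. That is a droop of about 0.5 mm, within the noise of the depth readings.
- **Resting on the plate:** the gripper was pressing the tray down with about 6–7 N.
- **Blocks:** all three were aboard in the last picture.

**Disagreements:**
- **Block direction:** the two blocks already on the tray lie with their long sides along the tray, though the task text says across. I laid the new one across, in free space.
- **Robot against cameras:** the line position worked out from the arm read 654.4 mm, about 1.2 mm more than the cameras. I went by the cameras.
- **Late edge checks:** the brightness-based fits to the plate edge and tray end in the final images were too noisy to use because of shadows, so the edge position comes from the clear depth images taken earlier.

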